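Click the label stamp's thumbwheel to red and stamp the tag

TASK

Flick the edge of the label stamp's black thumbwheel with a fingertip, pushing its top edge away from the side where the white tag sticks out, click by click until its red panel faces straight up, without clicking past it. Then press the stamp's black plunger fully down to stamp the tag and let it spring back up. Pick nothing up, leave everything else on the table where it is, and finish with the hand clear.

Things in the scene. Friction and masses are not known exactly. Their poses are not given: they have to be found in the camera images.
- stamp: Green bench label stamp fixed to the table, foot 150 (x) by 235 (y) mm. Origin: centre of its underside. +x is the way the wheel's top edge must go, +y runs from wheel to plunger; a white tag sticks out of its -x side. Wheel at y = -55 mm between two cheeks 102 mm high, 38 mm either side of the wheel's middle; plunger tower at y = +60 mm, 85 mm square, 64 mm high.
- wheel_axis (a point): Centre of the upright thumbwheel, 75 mm above the table; its axle runs along the stamp's y axis. Black drum, radius 43 mm, 28 mm wide, with eight black ribs parallel to the axle, 45 degrees apart, 7 mm thick, standing out to 60 mm radius (highest point 135 mm above the table). At rest the ribs nearest the top stand 22.5 degrees to either side of it.
- wheel_top (a point): Fixed point: middle of the rim panel that faces straight up, 44 mm above the axle. Between the ribs the rim carries eight coloured panels, 30 by 28 mm: one red, the one that comes up just before it yellow, the others off-white or dark grey in turn.
- wheel (a joint): Turn of the wheel, rad; grows as its top edge moves to the stamp's +x. Rests only at whole clicks of pi/4; about 5 N at the ribs pushes it out of a click, and past half way it snaps on to the next. Starts at 0, 0.785 or 1.571. Yellow is up at 2.356, red at 3.1416 (four clicks from 0). Stops at -0.35 and 5.1: red cannot be reached backwards, but can be clicked past.
- plunger (a joint): Travel of the stamp's plunger, m: 0 up, 0.008 fully down; sprung, about 5 N to push fully down.
- plunger_top (a point): Centre of the top of the plunger, a black round button 38 mm across that is pressed straight down; 115 mm beside the wheel's mid-plane.
- tape: Roll of cream masking tape, 90 mm across, 35 mm high, lying flat; origin under its centre. To be left alone, as is all that follows.
- mug: White mug, 80 mm across, 90 mm high; origin under its centre.
- driver: Screwdriver with an orange handle lying along its x axis; origin on the table below it.
- bracket: Dark red steel shelf bracket, an L 100 by 35 mm, one leg 70 mm upright at its +x end; origin under the middle of the lying leg.
- can: Metal can, 66 mm across, 100 mm high, green label; origin under its centre.
- block: Wooden block 90 by 50 by 30 mm; origin under its centre.
- tagbox: Brown open box 120 by 90 by 40 mm; origin under its centre.
- clip: Small steel shelf clip 50 by 20 by 8 mm with a brass stud 22 mm high; origin under its centre.

How it is judged:
On the way, in this order (a step that is already met when the one before it is completed fails the run):
1. the wheel rests with the red panel straight up (value of joint wheel between 3.02159 and 3.26159 rad), for 0.3 s.
2. the plunger is pressed fully down with the wheel at red (all of step 1 and value of joint plunger above 0.0062 m), for 0.05 s.
At the end, for the whole second after the job is handed in: The red panel faces straight up (within 0.12 rad) and the wheel is still, the plunger is back up (within 2 mm), and everything loose is within 20 mm of where it was (all of step 1 and velocity of joint wheel between -0.1 and 0.1 rad/s and value of joint plunger below 0.002 m and distance of each of tape, mug, driver, bracket, can, block, tagbox, clip from where it was at the start of the episode below 0.02 m); the robot touches nothing.
It fails at once if the wheel is clicked past red (value of joint wheel above 3.56159 rad).
It fails at once if the plunger is pressed before the red panel is up (value of joint plunger above 0.005 m and value of joint wheel below 2.94159 rad).
It fails at once if something that should be left alone is moved more than 20 mm or lifted (distance of any of tape, mug, driver, bracket, can, block, tagbox, clip from where it was at the start of the episode above 0.02 m).
It also fails if it takes over 54 s, if anything falls off the work surface, if the arm or the gripper's body presses on something with over 40 N, if the wrist force passes 120 N, or if a joint passes its speed limit or range.

ROBOT

A 6-joint arm with a two-finger parallel gripper is mounted at the origin on the work surface. World frame = base frame: x ahead of the robot, y to its left, z up, the work surface at z = 0. Lengths are in m, angles in rad, forces in N, time in s.
With the tool pointing down it reaches from about 0.275 to 0.725 m from the base axis. Payload 5.6 kg.
Tool frame: the origin (TCP) lies on the centre line of the jaws, within the pads' length; the fingertips stand 11 mm ahead of it and the grasp point (between the pads) lies 8 mm behind it; z points along the fingers, y is the line along which they close (so a half turn about z gives the same grasp; the last joint's range is limited). The gripper opens to 85 mm and grips with 20 to 120 N. Pads are 22 mm wide; open, the fingers measure 114 mm over their backs; the gripper's body (76 mm by 85 mm) begins 54 mm behind the grasp point. The pads swing forward as they close: fully open they stand 13 mm farther back than shut.
Start: joints at [1.53, 0.255, 0.108, 0, -1.424, -0.285], TCP at [0.176, 0.521, 0.242] pointing down, gripper open.
Joint ranges: [-2.95, 2.95], [-1.21, 1.97], [-1.09, 1.5], [-2.87, 1.71], [-2.94, -0.07], [-3.05, 3.05]. Speed limits (rad/s): [2.57, 2.57, 3.14, 3.14, 3.14, 3.14].

INTERFACE

Orientations are given as [roll, pitch, yaw] about the fixed x, y, z axes, in that order (R = Rz(yaw) Ry(pitch) Rx(roll)).
In Python, from plant import arm gives the robot as it stands.
- The arm moves only by the tool jog_arm, never from a script. Its argument "steps" is a list of rows, each a list of 4 numbers: the shift along the tool's x, y, z in units of 60 mm (1.0 is 60 mm), then the turn about the tool's z in units of 10 degrees (1.0 is 10 degrees). A call has 1 to 5 rows; each row is the pose to reach, as a shift and turn from the pose commanded when the call began, along the tool's axes at that moment; what a row does not reach only later rows make up. A row lasts 1/8 s, in which the tool goes at most 62.5 mm and 10.7 degrees, less where a joint would pass 70% of its speed; a pose out of reach is approached as far as the arm can. A call with a gripper value outside its range is refused whole. "fingers" is the closure, from 0 (fully open) to 1 (shut), set as the call begins (left out, the last holds). The fingers move at their own pace and stop on an object; "newtons" is the grip in N (left out, the last holds). Time passes only in rows, so rows that repeat a pose let the fingers close. It gives the time, the measured TCP pose, the force, the opening and the grip force at its end, in the units of the state.
- arm.state(): the state, without advancing time (a new reading comes with each control period).
- arm.camera(name): name is "side" or "top"; returns a dict with "frame" (480x640x3 uint8, red, green, blue), "intrinsics" (3x3 intrinsics, pixels), "k1" (the pictures are not rectified: a ray, as slopes to the right and down, at radius r is drawn at 1 + k1 r^2 times it, then the intrinsics apply), "R" (3x3) and "t" (3): a world point X has camera coordinates R X + t. Camera axes: x right, y down, z forward; pixel columns grow to the right and rows downward; lengths in m; the calibration is good to about 2 mm. A picture is of the moment at which its call begins. There is no depth.
- arm.job_done(): hands the job in; it is judged then, once.
Trained networks look in the newest picture that a camera, given by its name, has taken for a name from the list of things; names that differ only in an ending like _2 or _b are one class to them, and where a whole thing is asked for, a point or a joint stands for the part that bears it (a point fixed in the world has none). Each returns a list of dicts, best first, with "score" (0 to 1); they miss things now and then, are a little off and sometimes report something else, mostly with a low value. They report only what shows in the picture. A call takes as long as a camera call.
- arm.outline_of(camera, thing): "pixels" (480x640 bool, what is visible of it) and "rect" ([left, top, width, height] in pixels, round what is visible of it).
The state is a dict: "clock": time; "joint_pos": joint angles; "qd": joint speeds; "tau": joint torques, N m; "position": TCP position; "ee_rot": TCP orientation; "ft_force": force on the tool from outside, world axes, zero at the start; "moment": the same for the moment, N m; "width": opening from 0.0 (shut) to 1.0 (fully open); "gripper_force": force on a finger pad.
Only numpy, scipy, OpenCV 4.12 (cv2) and the standard library are available. Lean on these libraries where they do the work, as an engineer would, in place of code of your own. Each camera call takes 0.05 s, during which the arm holds its last target. There are 200 camera calls.

## Working session

There is one attempt and no reset: what is moved stays moved. The work goes in short steps, Python scripts to look and compute and a tool call to move; the robot and the scene stay as the last step left them, time stands still between calls to the robot, and variables do not carry over. Pictures are saved under pics/ and viewed, at most 10 in all, crops included, and the job is handed in when it is done.

Besides the shell and the picture viewer there is one more tool, called after "Call:" by a JSON object that holds its "name" and its "arguments". jog_arm: Moves the arm, as the interface text tells. Its arguments: {"type":"object","properties":{"steps":{"type":"array"},"fingers":{"type":"number"},"newtons":{"type":"number"}},"required":["steps"]}

```bash
mkdir -p pics; ls; cat > h.py <<'E'
import numpy as np, cv2
from plant import arm
def proj(c,X):
    X=np.atleast_2d(X); p=X@np.array(c["R"]).T+np.array(c["t"]); s=p[:,:2]/p[:,2:]
    s=s*(1+c["k1"]*(s**2).sum(1,keepdims=True)); K=np.array(c["intrinsics"])
    return s@K[:2,:2].T+K[:2,2]
def ray(c,uv):
    K=np.array(c["intrinsics"]); d=(np.array(uv,float)-K[:2,2])/np.diag(K)[:2]; s=d.copy()
    for _ in range(20): s=d/(1+c["k1"]*(s@s))
    R=np.array(c["R"]); return -R.T@np.array(c["t"]), R.T@np.r_[s,1]
def at_z(c,uv,z):
    o,d=ray(c,uv); return o+d*(z-o[2])/d[2]
def save(c,n,crop=None,f=1):
    im=c["frame"][:,:,::-1]
    if crop: l,t,w,h=crop; im=im[t:t+h,l:l+w]
    cv2.imwrite("pics/"+n+".png",cv2.resize(im,None,fx=f,fy=f,interpolation=cv2.INTER_CUBIC))
E
python3 - <<'E'
from h import *
for n in("top","side"):
    c=arm.camera(n); save(c,n+"0")
    print(n,(-np.array(c["R"]).T@np.array(c["t"])).round(3))
    for th in("stamp","wheel","plunger","plunger_top","mug","can","tape","driver","bracket","block","tagbox","clip"):
        o=arm.outline_of(n,th)
        for q in o[:1]:
            v,u=np.nonzero(q["pixels"]); print(th,round(q["score"],2),np.round(q["rect"]),u.mean().round(1),v.mean().round(1),at_z(c,(u.mean(),v.mean()),0.03).round(3))
print(arm.state())
E
```

```text
pics
top [ 0.493 -0.064  1.184]
stamp 0.92 [268. 216. 104.  85.] 319.3 254.8 [ 0.561 -0.033  0.03 ]
wheel 0.94 [331. 234.  26.  52.] 341.4 258.4 [ 0.551 -0.087  0.03 ]
plunger 0.6 [288. 241.  13.  13.] 293.6 246.3 [0.582 0.03  0.03 ]
plunger_top 0.58 [287. 240.  14.  16.] 293.5 246.4 [0.582 0.03  0.03 ]
mug 0.56 [123. 213.  46.  40.] 143.5 230.1 [0.628 0.404 0.03 ]
can 0.57 [305. 176.  36.  41.] 320.8 192.7 [ 0.714 -0.038  0.03 ]
tape 0.58 [304. 176.  36.  39.] 320.6 192.6 [ 0.714 -0.038  0.03 ]
driver 0.84 [438. 266.  27.  78.] 451.0 313.2 [ 0.415 -0.349  0.03 ]
bracket 0.68 [456. 196.  27.  48.] 469.1 220.7 [ 0.639 -0.401  0.03 ]
block 0.74 [483. 254.  27.  36.] 494.8 271.9 [ 0.513 -0.46   0.03 ]
clip 0.43 [275. 287.  14.  20.] 280.4 296.5 [0.461 0.063 0.03 ]
side [ 0.087 -0.561  0.722]
stamp 0.92 [256. 228. 100.  99.] 304.2 274.1 [ 0.551 -0.052  0.03 ]
plunger 0.52 [291. 240.  49.  53.] 311.7 264.4 [ 0.584 -0.042  0.03 ]
plunger_top 0.79 [280. 226.  18.  17.] 288.0 234.2 [0.619 0.073 0.03 ]
mug 0.66 [182. 158.  49.  41.] 210.6 176.1 [0.64  0.421 0.03 ]
can 0.95 [145. 190.  35.  46
[... 431 characters left out ...]
44 0.03 ]
{'clock': 1.3, 'joint_pos': array([ 1.52958433e+00,  2.55157632e-01,  1.08201969e-01, -2.07287442e-05,
       -1.42389514e+00, -2.84629746e-01]), 'qd': array([-4.61383828e-04, -8.48794960e-04, -2.07759724e-03,  5.02169130e-04,
       -8.36715461e-05,  1.01187233e-03]), 'tau': array([-1.22903987e-05, -3.86402571e+01,  2.38074464e+01,  5.36805466e+00,
       -3.45384833e-04,  1.19960319e-05]), 'position': array([0.1760107 , 0.5210747 , 0.24225034]), 'ee_rot': array([ 3.14153461e+00,  4.38269536e-06, -3.25844780e-01]), 'ft_force': array([ 0.94945668, -1.05780212, -0.35322734]), 'moment': array([ 0.01634458, -0.04807052,  0.00799366]), 'gripper_force': 0.0, 'width': 1.0023415669854636}
```

```bash
python3 - <<'E'
import cv2,numpy as np
a=cv2.imread("pics/top0.png")[160:330,225:425]; b=cv2.imread("pics/side0.png")[190:360,220:420]
cv2.imwrite("pics/crop0.png",np.hstack([cv2.resize(x,(400*1,340),interpolation=cv2.INTER_CUBIC) for x in(a,b)]))
E
```

```text
(no output)
```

View pics/crop0.png

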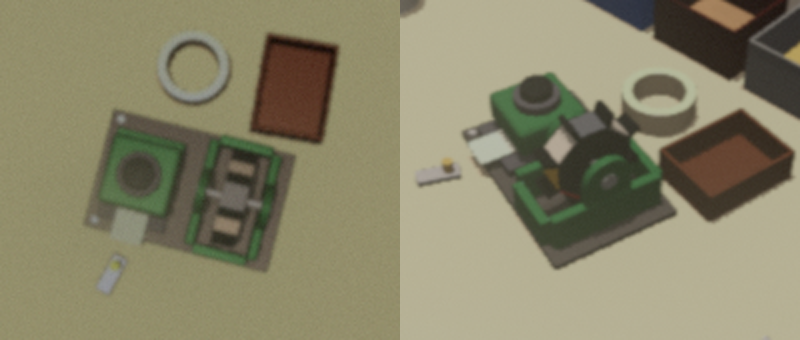

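View pics/top0.png

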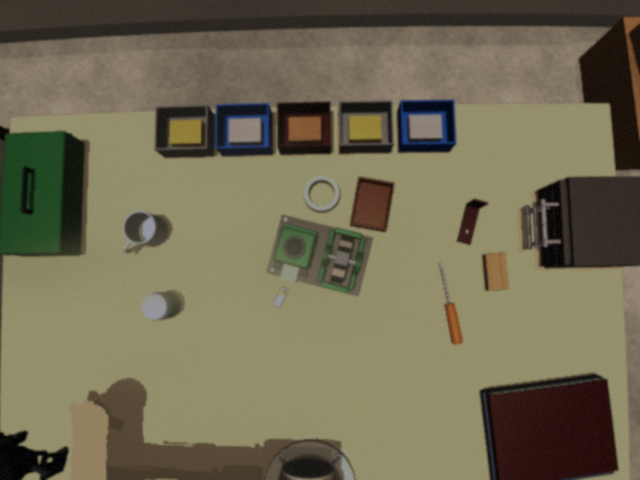

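```bash
cat >> h.py <<'E'
def S2W(p,X):
    X=np.atleast_2d(X); c,s=np.cos(p[2]),np.sin(p[2]); return np.c_[p[0]+c*X[:,0]-s*X[:,1],p[1]+s*X[:,0]+c*X[:,1],X[:,2]]
E
python3 - <<'E'
from h import *
from scipy.optimize import least_squares
ct,cs=arm.camera("top"),arm.camera("side")
z=.007;a,b=.075,.1175
def mid(n,th):
    for q in arm.outline_of(n,th)[:1]:
        v,u=np.nonzero(q["pixels"]); print(n,th,q["score"],u.min(),u.max(),v.min(),v.max()); return (u.mean(),v.mean())
mid("top","wheel");
T=[((284,214),(a,b,z)),((372.5,237.5),(a,-b,z)),((359,295),(-a,-b,z)),((267.5,272.5),(-a,b,z)),((342.5,258.5),(0,-.055,.119))]
S=[((298.5,323.5),(-a,-b,z)),((357.5,296),(a,-b,z)),((251.5,255),(-a,b,z))]
def f(p,pr=0):
    r=[]
    for c,L in((ct,T),(cs,S)):
        r.append(proj(c,S2W(p,[l[1] for l in L]))-np.array([l[0] for l in L]))
    if pr: print(np.vstack(r).round(1))
    return np.vstack(r).ravel()
o=least_squares(f,[.56,-.03,-.25],loss="soft_l1"); p=o.x; print(p,o.cost); f(p,1)
t=[mid("top","plunger_top"),mid("side","plunger_top")]
# triangulate plunger
A=[];B=[]
for c,uv in zip((ct,cs),t):
    oo,d=ray(c,uv); d/=np.linalg.norm(d); P=np.eye(3)-np.outer(d,d); A.append(P);B.append(P@oo)
print("plunger tri",np.linalg.solve(sum(A),sum(B)).round(4),"pred",S2W(p,[(0,.06,.08)]).round(4))
W=S2W(p,[(0,-.055,.119),(-.045,-.055,.16)]); print(W.round(4))
s=arm.state(); yaw=s["ee_rot"][2]; d=W[1]-s["position"]
print("tool shift",np.array([np.cos(yaw)*d[0]+np.sin(yaw)*d[1],np.sin(yaw)*d[0]-np.cos(yaw)*d[1],-d[2]])/.06,"turn",-np.degrees(p[2]-yaw)/10)
E
```

```text
top wheel 0.78 330 352 234 283
[ 0.56275181 -0.03462423 -0.26938345] 4.961656090597502
[[-1.5 -0.2]
 [ 1.  -0.2]
 [-0.4  0.9]
 [-0.6 -0.7]
 [ 0.1 -0.7]
 [-0.5  0.8]
 [ 2.4 -0.1]
 [-0.6  1. ]]
top plunger_top 0.67 286 301 239 254
side plunger_top 0.68 280 296 227 241
plunger tri [0.5785 0.0248 0.0832] pred [[0.5787 0.0232 0.08  ]]
[[ 0.5481 -0.0876  0.119 ]
 [ 0.5047 -0.0757  0.16  ]]
tool shift [8.37360132 7.66876884 1.37146615] turn -0.3232994909131178
```

Call:
{"name": "jog_arm", "arguments": {"steps": [[1,0.9,0,0],[2,1.8,0,-0.1],[3,2.7,0.2,-0.2],[4,3.6,0.4,-0.32],[5,4.5,0.5,-0.32]], "fingers": 1}}

```text
clock: 2.17
position: [0.3291, 0.2479, 0.2216]
ee_rot: [-3.141, -0.0, -0.269]
ft_force: [1.0, 1.2, 0.4]
width: 0.001
gripper_force: 0.0
```

```bash
cat > g.py <<'E'
import sys
from h import *
P=np.array([.56275,-.03462,-.26938])
# usage: g.py x y z (stamp frame TCP target)
s=arm.state(); t=S2W(P,[[float(a) for a in sys.argv[1:4]]])[0]; d=t-s["position"]; yaw=s["ee_rot"][2]
print("clock",s["clock"],"F",s["ft_force"].round(1),"w",round(s["width"],2),"rot",s["ee_rot"].round(3))
c,n=np.cos(P[2]),np.sin(P[2]); q=s["position"]-np.r_[P[:2],0]
print("in stamp",np.round([c*q[0]+n*q[1],-n*q[0]+c*q[1],q[2]],4))
print("tool shift",(np.array([np.cos(yaw)*d[0]+np.sin(yaw)*d[1],np.sin(yaw)*d[0]-np.cos(yaw)*d[1],-d[2]])/.06).round(2),"turn",round(-np.degrees(P[2]-yaw)/10,2))
E
python3 g.py -.045 -.055 .18
```

```text
clock 2.175 F [1.  1.2 0.4] w 0.0 rot [-3.141 -0.    -0.269]
in stamp [-0.3004  0.2101  0.2216]
tool shift [4.25 4.42 0.69] turn 0.0
```

Call:
{"name": "jog_arm", "arguments": {"steps": [[1,1,0,0],[2,2,0,0],[3,3,0,0],[4.2,4.4,0.4,0],[4.2,4.4,0.6,0]]}}

```text
clock: 2.8
position: [0.4775, -0.025, 0.1992]
ee_rot: [-3.141, -0.002, -0.27]
ft_force: [1.9, 1.7, -1.2]
width: -0.001
gripper_force: 0.0
```

```bash
python3 g.py -.045 -.055 .16
```

```text
clock 2.8 F [ 1.9  1.7 -1.2] w -0.0 rot [-3.141e+00 -2.000e-03 -2.700e-01]
in stamp [-0.0847 -0.0134  0.1992]
tool shift [0.66 0.69 0.65] turn -0.0
```

Call:
{"name": "jog_arm", "arguments": {"steps": [[0,0,0,0],[0,0,0,0]]}}

```text
clock: 3.05
position: [0.4763, -0.0231, 0.1987]
ee_rot: [-3.142, 0.0, -0.271]
ft_force: [0.5, 0.9, 0.4]
width: 0.003
gripper_force: 0.0
```

```bash
python3 g.py -.045 -.055 .16
```

```text
clock 3.05 F [0.5 0.9 0.4] w 0.0 rot [-3.142  0.    -0.271]
in stamp [-0.0864 -0.0119  0.1987]
tool shift [0.69 0.72 0.64] turn -0.01
```

Call:
{"name": "jog_arm", "arguments": {"steps": [[0.67,0.72,0,0],[0.67,0.72,0.6,0],[0.67,0.72,0.64,0],[0.67,0.72,0.64,0]]}}

```text
clock: 3.55
position: [0.5039, -0.0743, 0.1616]
ee_rot: [3.142, -0.001, -0.267]
ft_force: [-0.3, -0.2, 1.2]
width: 0.002
gripper_force: 0.0
```

```bash
python3 - <<'E'
from h import *
c=arm.camera("side"); save(c,"s1",(210,150,200,170),4)
E
python3 g.py -.047 -.055 .134
```

```text
clock 3.6 F [ 0.6 -0.  -0.4] w -0.0 rot [-3.141e+00 -3.000e-03 -2.680e-01]
in stamp [-0.0458 -0.0538  0.162 ]
tool shift [-0.02  0.02  0.47] turn 0.01
```

View pics/s1.png

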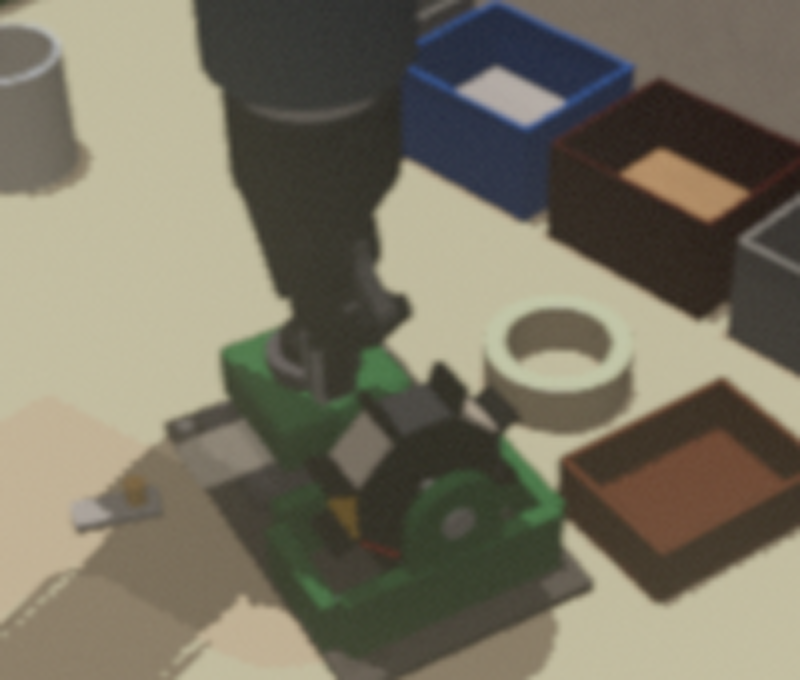

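Side view: the finger hovers just ahead of the top rib. Grey is up with off-white next; the yellow panel is at (345,517), facing the tag side, and a sliver of red shows below it at (380,548). So the wheel stands at 0.785, three clicks from red.

Call:
{"name": "jog_arm", "arguments": {"steps": [[-0.02,0.02,0.25,0],[-0.02,0.02,0.46,0],[0.14,0.02,0.46,0],[0.28,0.02,0.46,0],[0.42,0.02,0.46,0]]}}

```text
clock: 4.22
position: [0.5283, -0.0834, 0.1335]
ee_rot: [3.141, -0.0, -0.27]
ft_force: [-2.5, 0.9, 1.0]
width: 0.001
gripper_force: 1.0
```

```bash
python3 g.py -.002 -.055 .134
```

```text
clock 4.225 F [-2.5  0.9  1. ] w 0.0 rot [ 3.141 -0.    -0.27 ]
in stamp [-0.0203 -0.0562  0.1335]
tool shift [ 0.3  -0.02 -0.01] turn -0.0
```

Call:
{"name": "jog_arm", "arguments": {"steps": [[0.12,0,0,0],[0.22,0,0,0],[0.3,0,0,0],[0.3,0,0,0],[0.3,0,0,0]]}}

```text
clock: 4.85
position: [0.5447, -0.088, 0.1326]
ee_rot: [3.142, 0.0, -0.27]
ft_force: [-0.3, 0.7, -0.6]
width: -0.0
gripper_force: 0.0
```

```bash
python3 g.py -.002 -.055 .18; python3 - <<'E'
from h import *
c=arm.camera("side"); save(c,"s2",(250,210,120,100),4)
E
```

```text
clock 4.85 F [-0.3  0.7 -0.6] w -0.0 rot [ 3.142  0.    -0.27 ]
in stamp [-0.0032 -0.0563  0.1326]
tool shift [ 0.02 -0.02 -0.79] turn -0.0
```

View pics/s2.png

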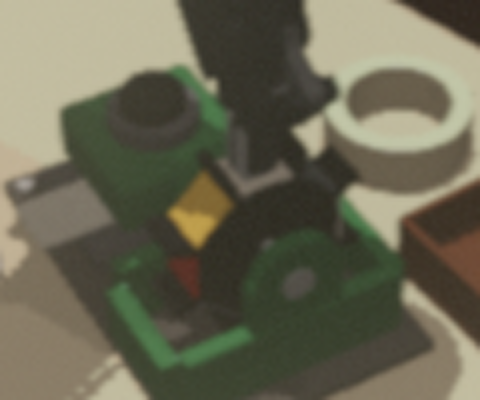

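One click made: off-white is up, yellow is next at (200,210), and red is below it at (185,272). Two more.

Call:
{"name": "jog_arm", "arguments": {"steps": [[0,0,-0.5,0],[0,0,-0.5,0],[-0.74,-0.02,-0.5,0],[-0.74,-0.02,-0.5,0],[-0.74,-0.02,-0.02,0]]}}

```text
clock: 5.52
position: [0.5039, -0.0749, 0.1356]
ee_rot: [-3.14, -0.005, -0.269]
ft_force: [1.0, -1.3, -0.4]
width: -0.003
gripper_force: 0.0
```

```bash
python3 g.py -.002 -.055 .134
```

```text
clock 5.525 F [ 1.  -1.3 -0.4] w -0.0 rot [-3.14  -0.005 -0.269]
in stamp [-0.046  -0.0545  0.1356]
tool shift [0.73 0.01 0.03] turn 0.0
```

Call:
{"name": "jog_arm", "arguments": {"steps": [[0.14,0,0,0],[0.28,0,0,0],[0.42,0,0,0],[0.54,0,0,0],[0.64,0,0,0]]}}

```text
clock: 6.15
position: [0.5409, -0.0855, 0.1343]
ee_rot: [-3.141, -0.002, -0.27]
ft_force: [0.6, -0.3, 1.4]
width: -0.0
gripper_force: 0.0
```

Call:
{"name": "jog_arm", "arguments": {"steps": [[0.09,0,0,0],[0.09,0,0,0],[0.09,0,0,0]]}}

```text
clock: 6.52
position: [0.5444, -0.0867, 0.1338]
ee_rot: [3.142, 0.0, -0.27]
ft_force: [0.2, 0.3, -0.0]
width: -0.0
gripper_force: 0.0
```

```bash
python3 g.py -.002 -.055 .134; python3 - <<'E'
from h import *
c=arm.camera("side"); save(c,"s3",(250,210,120,100),4)
E
```

```text
clock 6.525 F [ 0.2  0.3 -0. ] w -0.0 rot [ 3.142  0.    -0.27 ]
in stamp [-0.0038 -0.0551  0.1338]
tool shift [ 0.03 -0.   -0.  ] turn -0.0
```

View pics/s3.png

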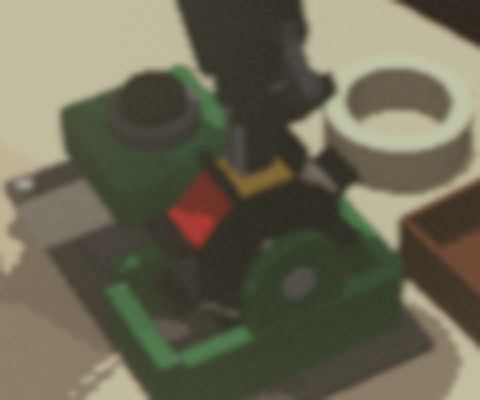

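Yellow is now up at (255,178) and red is next at (200,210). One more click.

Call:
{"name": "jog_arm", "arguments": {"steps": [[0,0,-0.5,0],[0,0,-0.5,0],[-0.72,0,-0.5,0],[-0.72,0,-0.5,0],[-0.72,0,0,0]]}}

```text
clock: 7.2
position: [0.5047, -0.0751, 0.1356]
ee_rot: [-3.14, -0.006, -0.269]
ft_force: [0.8, 0.3, -0.1]
width: -0.0
gripper_force: 0.0
```

Call:
{"name": "jog_arm", "arguments": {"steps": [[0.14,0,0,0],[0.28,0,0,0],[0.42,0,0,0],[0.54,0,0,0],[0.64,0,0,0]]}}

```text
clock: 7.82
position: [0.5415, -0.0857, 0.1344]
ee_rot: [-3.141, -0.002, -0.27]
ft_force: [-1.8, 0.5, 0.6]
width: -0.002
gripper_force: 0.0
```

Call:
{"name": "jog_arm", "arguments": {"steps": [[0.09,0,0,0],[0.09,0,0,0],[0.09,0,0,0]]}}

```text
clock: 8.2
position: [0.545, -0.0869, 0.1338]
ee_rot: [3.142, 0.0, -0.27]
ft_force: [0.1, -0.3, -0.3]
width: 0.002
gripper_force: 0.0
```

Call:
{"name": "jog_arm", "arguments": {"steps": [[0,0,-0.5,0],[0,0,-0.7,0],[0,0,-0.7,0]]}}

```text
clock: 8.57
position: [0.5456, -0.0867, 0.1766]
ee_rot: [-3.141, -0.002, -0.27]
ft_force: [0.0, 0.2, -0.7]
width: 0.002
gripper_force: 0.0
```

```bash
python3 g.py 0 .06 .175; python3 - <<'E'
from h import *
c=arm.camera("side"); save(c,"s4",(250,210,120,100),4)
E
```

```text
clock 8.575 F [ 0.   0.2 -0.7] w 0.0 rot [-3.141e+00 -2.000e-03 -2.700e-01]
in stamp [-0.0027 -0.0548  0.1766]
tool shift [ 0.04 -1.91  0.03] turn -0.0
```

View pics/s4.png

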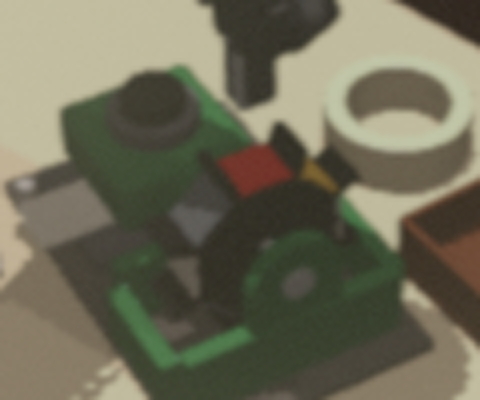

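Red is straight up, at (255,168). Now the plunger.

Call:
{"name": "jog_arm", "arguments": {"steps": [[0.04,-1,0,0],[0.04,-1.91,0,0],[0.04,-1.91,0.5,0],[0.04,-1.91,1.1,0],[0.04,-1.91,1.1,0]]}}

```text
clock: 9.25
position: [0.5753, 0.0226, 0.1061]
ee_rot: [3.138, 0.008, -0.27]
ft_force: [0.9, 0.2, 0.1]
width: -0.003
gripper_force: 0.0
```

Call:
{"name": "jog_arm", "arguments": {"steps": [[0,0,0.1,0],[0,0,0.2,0],[0,0,0.2,0]]}}

```text
clock: 9.62
position: [0.5786, 0.0229, 0.0986]
ee_rot: [-3.141, -0.001, -0.27]
ft_force: [0.6, 0.2, 1.9]
width: -0.004
gripper_force: 0.8
```

```bash
python3 g.py 0 .06 .094
```

```text
clock 9.625 F [0.6 0.2 1.9] w -0.0 rot [-3.141e+00 -1.000e-03 -2.700e-01]
in stamp [0.     0.0597 0.0986]
tool shift [-0.   -0.01  0.08] turn -0.0
```

Call:
{"name": "jog_arm", "arguments": {"steps": [[0,0,0.04,0],[0,0,0.08,0],[0,0,0.08,0]]}}

```text
clock: 10.0
position: [0.5786, 0.0229, 0.0936]
ee_rot: [-3.141, -0.001, -0.27]
ft_force: [0.3, -0.2, 4.3]
width: 0.001
gripper_force: 1.9
```

Call:
{"name": "jog_arm", "arguments": {"steps": [[0,0,0.03,0],[0,0,0.05,0],[0,0,0.05,0]]}}

```text
clock: 10.38
position: [0.5787, 0.0229, 0.0911]
ee_rot: [-3.141, -0.002, -0.27]
ft_force: [0.5, 0.2, 7.6]
width: -0.002
gripper_force: 4.0
```

Call:
{"name": "jog_arm", "arguments": {"steps": [[0,0,0.03,0],[0,0,0.04,0],[0,0,0.04,0]]}}

```text
clock: 10.75
position: [0.5787, 0.0229, 0.0908]
ee_rot: [-3.141, -0.003, -0.269]
ft_force: [-6.2, 0.7, 20.7]
width: 0.0
gripper_force: 10.2
```

Bottomed out: the force jumped to 21 N with almost no further travel. Now lift clear and check.

Call:
{"name": "jog_arm", "arguments": {"steps": [[0,0,-0.3,0],[0,0,-0.9,0],[0,0,-1.8,0],[0,0,-2,0],[0,0,-2,0]]}}

```text
clock: 11.38
position: [0.5778, 0.0232, 0.2074]
ee_rot: [-3.141, 0.0, -0.27]
ft_force: [-0.1, -0.4, -1.1]
width: -0.003
gripper_force: 0.0
```

Call:
{"name": "jog_arm", "arguments": {"steps": [[0,-0.8,0,0],[0,-1.6,0,0],[0,-1.6,0,0],[0,-1.6,0,0]]}}

```text
clock: 11.88
position: [0.6028, 0.1153, 0.2055]
ee_rot: [3.139, 0.003, -0.27]
ft_force: [0.5, 0.4, -1.2]
width: 0.002
gripper_force: 0.0
```

```bash
python3 g.py 0 .06 .2; python3 - <<'E'
from h import *
c=arm.camera("side"); save(c,"s5",(210,170,200,170),4)
E
```

```text
clock 11.875 F [ 0.5  0.4 -1.2] w 0.0 rot [ 3.139e+00  3.000e-03 -2.700e-01]
in stamp [-0.0013  0.1552  0.2055]
tool shift [0.02 1.59 0.09] turn -0.0
```

View pics/s5.png

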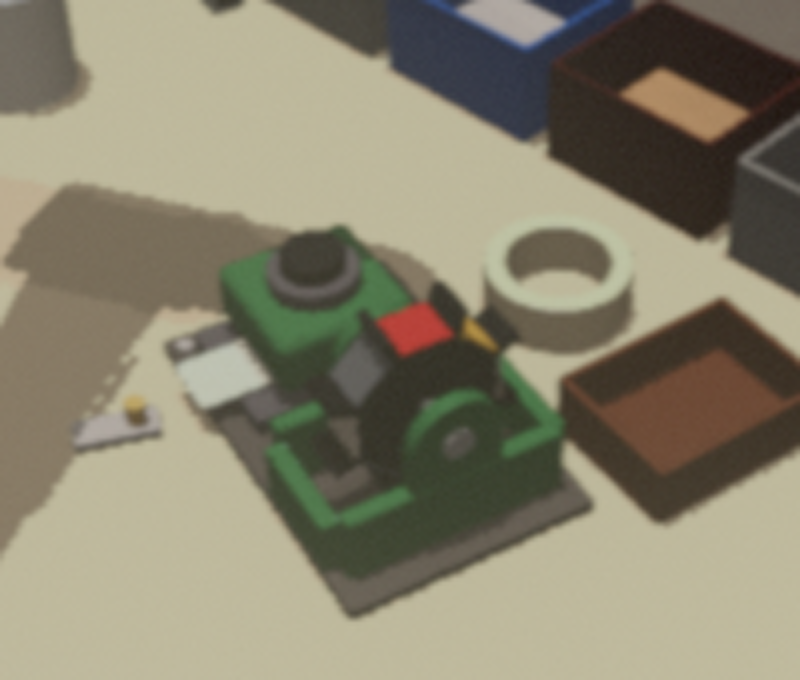

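The red panel is up at (415,328), the plunger is back up at (315,258), and everything nearby is where it was. The hand is clear, so I'm handing in.

```bash
python3 -c "
from plant import arm
print(arm.job_done())"
```

```text
the job is handed in; nothing more can be done
None
```

I clicked the wheel three times to bring red straight up, pressed the plunger fully down (21 N at the stop) and let it spring back, and handed the job in with the hand clear; no verdict came back.

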